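# Stroke the chip case's lids shut

## Robot

A 7-joint arm with a two-finger parallel gripper is mounted at the origin on a cart in front of the work surface, level with it; the furniture and walls round the work are solid. World frame = base frame: x ahead of the robot, y to its left, z up, the work surface at z = 0. Lengths are in mm, angles in rad, forces in N, time in s.
With the tool pointing down it reaches from about 400 to 875 mm from the base axis. Payload 6.5 kg.
Tool frame: the origin (TCP) lies midway between the tips of the shut fingers; the grasp point (between the pads) lies 19 mm behind it; x points along the fingers, y is the direction in which the jaws open and shut, and the axes are right-handed (so a half turn about x gives the same grasp; the last joint's range is limited). The gripper opens to 88 mm and grips with 3 to 60 N. Pads are 18 mm wide; open, the fingers measure 123 mm over their backs; the gripper's body (75 mm by 187 mm) begins 45 mm behind the grasp point.
Start: joints at [-1.394, 0.536, -0.004, 1.538, 0.003, 1.067, -0.071], TCP at [156.269, 630.928, 238.716] pointing down, gripper open.
Joint ranges: [-2.7, 2.7], [-0.37, 2.16], [-1.27, 1.26], [0.24, 2.4], [-1.31, 4.45], [0.19, 1.91], [-2.76, 2.76]. Speed limits (rad/s): [2.39, 2.39, 3.14, 3.14, 3.14, 3.14, 3.14].

## Interface

Orientations are given as a unit quaternion [x, y, z, w].
In Python, from bench import env, optics gives the robot as it stands. The module is installed in compiled form; this text tells all that it offers.
- The arm moves only by the tool arm_command, never from a script. Its argument "series" is a list of rows, each a list of 7 numbers: the gripper command: -1 is fully open, 1 is shut, values between are in proportion, then the shift along the tool's x, y, z in m, then the turn, a rotation vector about the tool's x, y, z in degrees. A call has 1 to 20 rows; each row shifts and turns the pose as measured when the row begins, along the tool's axes as they then stand; what a row does not reach is not made up. A row lasts 1/12 s, in which the tool goes at most 41.7 mm and 7.16 degrees, less where a joint would pass 70% of its speed; a pose out of reach is approached as far as the arm can. A call with a gripper value outside its range is refused whole. The fingers move at their own pace and stop on an object; "force" is the grip in N (left out, the last holds). Time passes only in rows, so rows that do not move let the fingers close. It gives the time, the measured TCP pose, the force and the opening at its end, in the units of the state.
- env.get_state(): the state, without advancing time (a new reading comes with each control period).
- optics.snapshot(name): name is "scene" or "top" or "wrist"; returns (picture, depth): 480x640x3 uint8, blue, green, red; 480x640 float32, mm along the optical axis (not along the pixel's ray), 0 where there is no reading.
- optics.calibration(name): a dict with "fx", "fy", "cx", "cy" (pixels), "extrinsics" (4x4, takes a point from camera to world coordinates); the wrist camera has in their place "hand_eye" (4x4, takes a point from camera to tool coordinates, whose origin is the TCP and whose axes are the tool frame's). Camera axes: x right, y up, looking along -z (the intrinsics and any distortion apply to the point x, -y, -z); pixel columns grow to the right and rows downward; lengths in mm; the calibration is good to about 2 mm. The wrist camera is an equidistant fisheye: a pixel r from the principal point sees the ray r / f radians off the axis. A picture is of the moment at which its call begins: read the wrist's pose just before it. calibration takes no time and is no camera call.
- env.hand_in(): hands the job in, once; it reports no verdict.
The state is a dict: "time": time; "qpos": joint angles; "qvel": joint speeds; "effort": joint torques, N m; "eef_pos": TCP position; "orientation": TCP orientation; "force": force on the tool from outside, world axes, zero at the start; "moment": the same for the moment, N m; "finger_gap": finger opening in mm.
Only numpy, scipy, OpenCV 4.12 (cv2) and the standard library are available. Lean on these libraries where they do the work, as an engineer would, in place of code of your own. Each camera call takes 0.05 s, during which the arm holds its last target.

## Task

All five white flip lids of the black chip case stand open; shut them before the parts get mixed up. Run a fingertip along the top of the case, starting at the end where the first lid's hinge is (so that every lid folds forward, ahead of the finger), and lay the lids down flat one after another in that order, with a light touch. The case must stay where it stands: do not lift, tip, shove or squash it, and leave the other things on the bench alone.

Things in the scene. Friction and masses are not known exactly. Their poses are not given: they have to be found in the camera images.
- chip_case: Black chip case, 46 wide x 223 long x 26 mm high without its lids, 0.9 kg, standing loose on the bench: a row of five compartments with small electronic parts. Origin: centre of the underside, on the bench top; z up, long axis y. Compartment centres at y = -88, -44, 0, 44, 88 mm. Each has a white lid hinged on its -y side (pin along x); all lids stand open, leaning towards -y.
- hinge_end (a point): Point on the case's -y end, where the first lid's hinge is, on the centre line, 28.5 mm above the bench, level with the tops of shut lids. The stroke starts at this end. The first open lid leans up to 18 mm out beyond this end, and open lids reach up to 68 mm above the bench.
- far_end (a point): Point on the case's +y end, where the free edge of the fifth lid comes to lie, on the centre line, 28.5 mm above the bench. All lids fold shut in the direction from hinge_end to far_end. Lids are 44 mm (x) by 40 mm (y), 2.5 mm thick; shut, the tops lie 28.5 mm above the bench. Hinges are stiff: a lid stays as it is left; 0.1 to 0.2 N at its edge turns it.
- lid1 (a joint): Opening angle of the first lid counted from the hinge_end (rad): 0 = shut flat, 1.57 = upright, 2.05 = the limit, leaning back; starts between 1.65 and 1.95. Its hinge pin is 108.5 mm on the -y side of the case's origin, 27 mm above the bench.
- lid2 (a joint): Opening angle of the second lid counted from the hinge_end (rad): 0 = shut flat, 1.57 = upright, 2.05 = the limit, leaning back; starts between 1.65 and 1.95. Its hinge pin is 64.5 mm on the -y side of the case's origin, 27 mm above the bench.
- lid3 (a joint): Opening angle of the third lid counted from the hinge_end (rad): 0 = shut flat, 1.57 = upright, 2.05 = the limit, leaning back; starts between 1.65 and 1.95. Its hinge pin is 20.5 mm on the -y side of the case's origin, 27 mm above the bench.
- lid4 (a joint): Opening angle of the fourth lid counted from the hinge_end (rad): 0 = shut flat, 1.57 = upright, 2.05 = the limit, leaning back; starts between 1.65 and 1.95. Its hinge pin is 23.5 mm on the +y side of the case's origin, 27 mm above the bench.
- lid5 (a joint): Opening angle of the fifth lid counted from the hinge_end (rad): 0 = shut flat, 1.57 = upright, 2.05 = the limit, leaning back; starts between 1.65 and 1.95. Its hinge pin is 67.5 mm on the +y side of the case's origin, 27 mm above the bench.
- tweezers: Grey steel tweezers, 129 x 15 x 9 mm, lying flat along one side of the case, about 80 mm from its centre line; a bystander. Origin: centre of the underside, long axis y.
- marker: Blue and white marker pen, 130 mm long, 13 mm thick, lying along the other side of the case, about 80 mm from its centre line; a bystander. Origin: centre of the underside, long axis y.
- nippers: Blue-handled nippers, 111 x 48 x 12 mm, lying near the bench's front, to the right; a bystander. Origin: centre of the underside.
- bin: Blue open parts bin, 104 x 69 x 47 mm, to the right; a bystander. Origin: centre of the underside.
- driver: Screwdriver with orange handle, 176 mm long, 25 mm thick, lying near the bench's front, to the left; a bystander. Origin: centre of the underside, long axis y.

How it is judged:
By the outcome, as a careful person would: the job done as asked, in the order asked, and still so for the second after the job is handed in, with the robot touching nothing.
It also fails if it takes over 40 s, if anything falls off the work surface, if the arm or the gripper's body presses on something with over 40 N, if the wrist force passes 120 N, or if a joint passes its speed limit or range.

## Working session

There is one attempt and no reset: what is moved stays moved. The work goes in short steps, Python scripts to look and compute and a tool call to move; the robot and the scene stay as the last step left them, time stands still between calls to the robot, and variables do not carry over. Pictures are saved under pics/ and viewed, and the job is handed in when it is done.

Besides the shell and the picture viewer there is one more tool, called after "Request:" by a JSON object that holds its "method" and its "body". arm_command: Moves the arm, as the interface text tells. Its arguments: {"type":"object","properties":{"series":{"type":"array"},"force":{"type":"number"}},"required":["series"]}

```bash
mkdir -p pics; python3 - <<'E'
from bench import env, optics
import cv2, numpy as np
s=env.get_state(); print(s)
for n in ("scene","top"):
    p,d=optics.snapshot(n); cv2.imwrite(f"pics/{n}0.png",p); np.save(f"pics/{n}0.npy",d)
    print(n,optics.calibration(n))
print(optics.calibration("wrist"))
E
```

```text
{'time': 0.0, 'qpos': array([-1.39417998,  0.53716515, -0.0044204 ,  1.53884279,  0.00264741,
        1.06728476, -0.07118888]), 'qvel': array([ 0.00069733, -0.00079605,  0.00011642,  0.00109874,  0.00127017,
       -0.00018288, -0.00180264]), 'effort': array([ 7.05328857e-04, -5.70977712e+01,  9.90812704e-01, -2.51607263e+01,
       -5.63894666e-02,  1.77660532e-02,  1.65059087e-04]), 'eef_pos': array([156.18023746, 630.34214549, 237.85174705]), 'orientation': array([ 0.08500684,  0.70191614, -0.08620535,  0.70189472]), 'force': array([ 0.32560663, -0.99244824, -0.36524355]), 'moment': array([-0.01701868, -0.00831188,  0.05374123]), 'finger_gap': 88.06452060551607}
scene {'fx': 465.7563281412495, 'fy': 465.7563281412495, 'cx': 331.82929910114063, 'cy': 242.72179658783907, 'extrinsics': array([[ 5.39714278e-01,  6.07257677e-01, -5.83049408e-01,
        -7.59936060e+01],
       [-8.41848256e-01,  3.89231065e-01, -3.73885933e-01,
        -4.22595971e+02],
       [-1.04160668e-04,  6.92630704e-01,  7.21292380e-01,
         7.85099503e+02],
       [ 0.00000000e+00,  0.00000000e+00,  0.00
[... 258 characters left out ...]
78544e-01, -2.10151390e-02,  1.10776862e-03,
        -1.58962069e+01],
       [-2.82411521e-03,  1.86146395e-01,  9.82517961e-01,
         1.23168236e+03],
       [ 0.00000000e+00,  0.00000000e+00,  0.00000000e+00,
         1.00000000e+00]])}
{'fx': 371.64829954431775, 'fy': 371.64829954431775, 'cx': 323.9828997131972, 'cy': 240.13443059957535, 'hand_eye': array([[ 8.53795467e-04,  3.17812034e-01, -9.48153354e-01,
        -1.47222939e+02],
       [ 9.99999620e-01, -1.06295758e-04,  8.64852789e-04,
         9.40294563e-02],
       [ 1.74075945e-04, -9.48153732e-01, -3.17812004e-01,
        -8.28150371e+01],
       [ 0.00000000e+00,  0.00000000e+00,  0.00000000e+00,
         1.00000000e+00]])}
```

View pics/scene0.png

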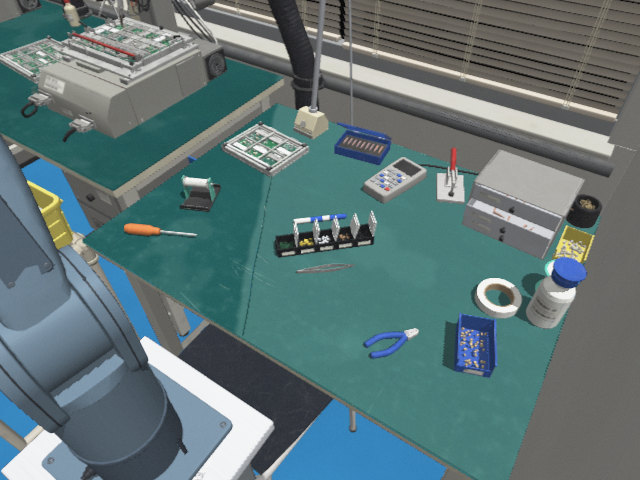

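View pics/top0.png

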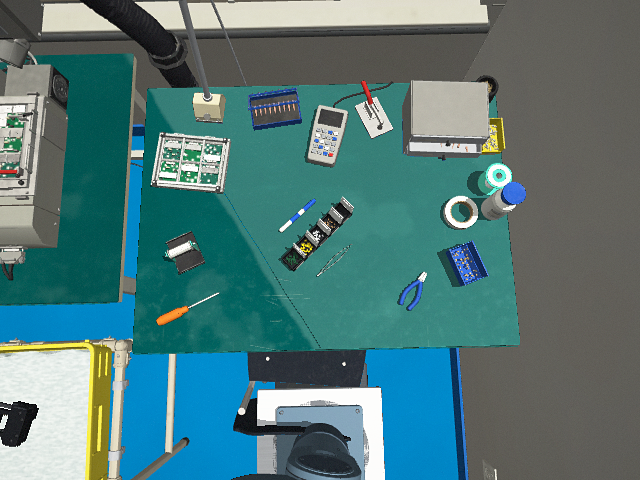

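```bash
python3 - <<'E'
import cv2
a=cv2.imread("pics/top0.png")[185:285,265:365]; b=cv2.imread("pics/scene0.png")[195:285,260:390]
cv2.imwrite("pics/topz.png",cv2.resize(a,(600,600),interpolation=2)); cv2.imwrite("pics/scz.png",cv2.resize(b,(780,540),interpolation=2))
E
```

```text
(no output)
```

View pics/topz.png

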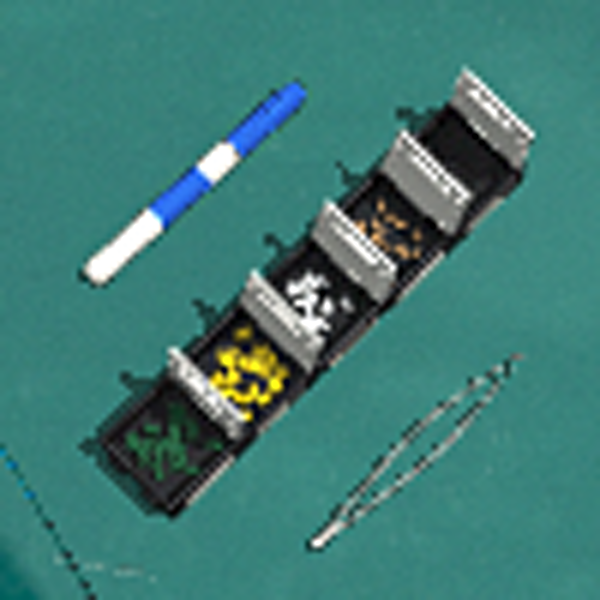

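View pics/scz.png

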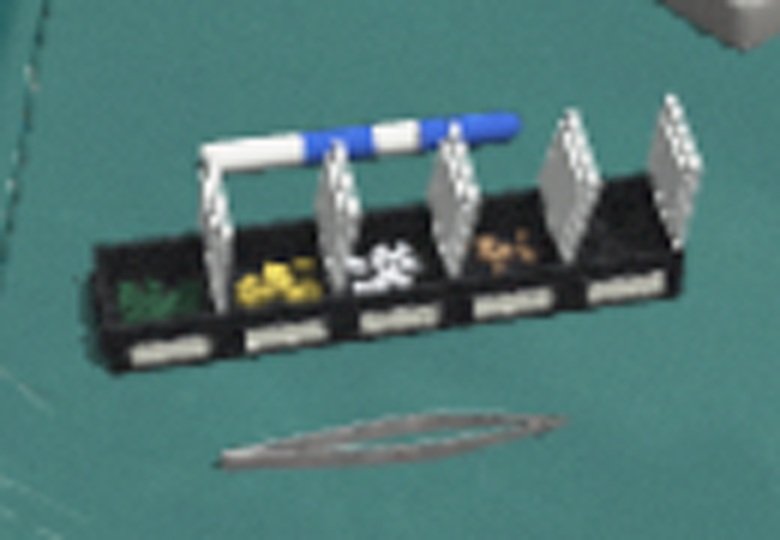

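```bash
cat > h.py <<'E'
import numpy as np, cv2
from bench import env, optics
def cloud(n,d):
    c=optics.calibration(n); v,u=np.mgrid[0:480,0:640]
    P=np.stack([(u-c['cx'])/c['fx']*d,-(v-c['cy'])/c['fy']*d,-d],-1)
    E=c['extrinsics']; return P@E[:3,:3].T+E[:3,3]
def ray(n,u,v,z):
    c=optics.calibration(n);E=c['extrinsics']
    r=E[:3,:3]@np.array([(u-c['cx'])/c['fx'],-(v-c['cy'])/c['fy'],-1]); o=E[:3,3]
    return o+r*(z-o[2])/r[2]
E
python3 - <<'E'
from h import *
for n,(r0,r1,c0,c1) in {"top":(185,285,265,365),"scene":(195,285,260,390)}.items():
    d=np.load(f"pics/{n}0.npy"); im=cv2.imread(f"pics/{n}0.png")
    P=cloud(n,d)[r0:r1,c0:c1].reshape(-1,3); I=im[r0:r1,c0:c1].reshape(-1,3).astype(int)
    ok=d[r0:r1,c0:c1].ravel()>0
    dark=(I.max(1)<70)&ok
    print(n,ok.mean(),"bench z",np.median(P[ok&(I[:,1]>100)&(I[:,2]<80),2]))
    for lo,hi in((15,34),(18,75)):
        m=ok&(P[:,2]>lo)&(P[:,2]<hi)
        (cx,cy),(w,h),a=cv2.minAreaRect(P[m][:,:2].astype(np.float32)); print(lo,hi,m.sum(),cx,cy,w,h,a)
    m=ok&(P[:,2]>12)&(P[:,2]<34)
    X=P[m]; mu=X[:,:2].mean(0); w,V=np.linalg.eigh(np.cov(X[:,:2].T)); ax=V[:,1]; 
    if ax[0]>0: ax=-ax
    print(mu,ax,np.degrees(np.arctan2(ax[1],ax[0])))
    t=(X[:,:2]-mu)@ax; s=(X[:,:2]-mu)@np.array([-ax[1],ax[0]])
    print(np.percentile(t,[0,1,99,100]),np.percentile(s,[0,1,5,50,95,99,100]),np.percentile(X[:,2],[50,90]))
# rays by hand: top corners at z=26, zoom 6x  (far-end corners, front right)
for (a,b) in((100,440),(170,515),(520,178)): print(ray("top",265+(a-2.5)/6,185+(b-2.5)/6,26))
for (a,b) in((97,250),(112,338),(680,262)): print(ray("scene",260+(a-2.5)/6,195+(b-2.5)/6,26))
E
```

```text
top 0.9969 bench z -0.13360926463792566
15 34 390 566.7080078125 19.497055053710938 108.781982421875 222.2963104248047 43.593196868896484
18 75 758 567.6383056640625 16.47417449951172 105.87832641601562 227.80047607421875 43.355106353759766
[550.39917568   8.2242485 ] [-0.70912684  0.70508094] 135.16391687911698
[-113.95991525 -113.33474692  108.22925038  154.82912865] [-76.25907047 -74.36381304 -70.72210974   7.03126201  35.40134564
  63.29748764  90.64996144] [21.41151342 29.53900934]
scene 0.9960683760683761 bench z -0.21384797300675018
15 34 813 597.5759887695312 -12.256332397460938 133.86410522460938 322.8309631347656 56.01374435424805
18 75 1144 594.0047607421875 -25.93365478515625 120.78254699707031 329.78240966796875 64.24333190917969
[555.66627127  -2.44940281] [-0.82223084  0.56915416] 145.30873651157071
[-201.50899318 -190.2861115   118.6837018   121.22796995] [-92.60164799 -84.22383758 -72.53382965   7.05239139  44.82593686
  48.72727086  66.65915964] [19.68007287 26.53623811]
[485.71477225  92.85520447  26.        ]
[451.77009289  62.26253046  26.        ]
[600.66795319 -96.27337777  26.        ]
[485.60998685  90.1049488   26.        ]
[452.11668206  57.49663079  26.        ]
[ 600.08464439 -100.37037355   26.        ]
```

```bash
python3 - <<'E'
from h import *
from scipy.spatial.transform import Rotation as R
ang=133.2; C0=np.array([543,-4.])
for n in("top","scene"):
    d=np.load(f"pics/{n}0.npy"); im=cv2.imread(f"pics/{n}0.png").astype(int)
    P=cloud(n,d); ok=d>0
    dark=(im.max(2)<75)
    c,a=C0.copy(),ang
    for it in range(4):
        ax=np.array([np.cos(np.radians(a)),np.sin(np.radians(a))]); pp=np.array([ax[1],-ax[0]])  # case x = right-handed: x = y rot -90
        t=(P[...,:2]-c)@ax; s=(P[...,:2]-c)@pp
        m=ok&(abs(s)<45)&(abs(t)<150)&(P[...,2]>10)&(P[...,2]<33)
        lo=[];hi=[];tt=[]
        for b in np.arange(-100,101,10):
            k=m&(abs(t-b)<6)
            if k.sum()>4: lo.append(s[k].min());hi.append(s[k].max());tt.append(b)
        pl=np.polyfit(tt,lo,1);ph=np.polyfit(tt,hi,1)
        T=t[m&(P[...,2]>18)]
        print(n,round(a,2),c.round(1),"edges",pl.round(3),ph.round(3),"ends",np.sort(T)[[0,3,-4,-1]].round(1))
        a-=np.degrees((pl[0]+ph[0])/2); 
        c=c+pp*(pl[1]+ph[1])/2
    # lids
    m=ok&(abs(s)<26)&(P[...,2]>52)&(P[...,2]<75)&(abs(t)<150)
    print("lid top pts t:",np.histogram(t[m],bins=np.arange(-140,100,5)))
    for b in range(5):
        h0=-108.5+44*b; k=m&(t>h0-24)&(t<h0+10); print(b+1,t[k].mean()-h0,P[...,2][k].max(),s[k].mean(),k.sum())
s=env.get_state(); M=R.from_quat(s['orientation']).as_matrix(); print(M.round(3),"ty ang",np.degrees(np.arctan2(M[1,1],M[0,1])),s['time'])
E
```

```text
top 133.2 [543.  -4.] edges [-5.0000e-03 -2.0587e+01] [ 0.058 21.694] ends [-110.3 -109.6  111.8  111.9]
top 131.66 [543.4  -3.6] edges [ -0.031 -21.132] [-1.1000e-02  2.3011e+01] ends [-110.  -109.6  111.5  112.3]
top 132.88 [544.1  -3. ] edges [-1.000e-02 -2.208e+01] [1.1000e-02 2.2137e+01] ends [-110.2 -109.6  111.7  112. ]
top 132.86 [544.1  -3. ] edges [-1.0000e-02 -2.2109e+01] [1.0000e-02 2.2109e+01] ends [-110.2 -109.6  111.7  112. ]
lid top pts t: (array([ 0,  0,  0,  0,  9, 38,  1,  0,  0,  0,  0,  0, 11, 35,  1,  0,  0,
        0,  0,  0,  0, 12, 36,  2,  0,  0,  0,  0,  0,  0, 17, 32,  1,  0,
        0,  0,  0,  0,  0,  0, 36,  8,  0,  0,  0,  0,  0]), array([-140, -135, -130, -125, -120, -115, -110, -105, -100,  -95,  -90,
        -85,  -80,  -75,  -70,  -65,  -60,  -55,  -50,  -45,  -40,  -35,
        -30,  -25,  -20,  -15,  -10,   -5,    0,    5,   10,   15,   20,
         25,   30,   35,   40,   45,   50,   55,   60,   65,   70,   75,
         80,   85,   90,   95]))
1 -4.69639235291271 69.95659185307113 3.183169248698162 48
2 -9.216176816766477 69.09150906737727 3.213
[... 906 characters left out ...]
5, -120, -115, -110, -105, -100,  -95,  -90,
        -85,  -80,  -75,  -70,  -65,  -60,  -55,  -50,  -45,  -40,  -35,
        -30,  -25,  -20,  -15,  -10,   -5,    0,    5,   10,   15,   20,
         25,   30,   35,   40,   45,   50,   55,   60,   65,   70,   75,
         80,   85,   90,   95]))
1 -4.396719374282682 67.82487949401582 0.9212091985720496 56
2 -8.721634242546557 66.96777299868552 1.2332263390985598 61
3 -7.7003538777631135 67.9322819536485 0.786653356244569 56
4 -6.966772672973885 68.02408024181 -1.5035217701398012 49
5 -4.030109934071874 67.55935134213746 -1.9606009332843293 44
[[-0.     0.24   0.971]
 [-0.002  0.971 -0.24 ]
 [-1.    -0.002  0.   ]] ty ang 76.0915686768274 0.1
```

Request:
{"method": "arm_command", "body": {"series": [[1, 0, 0, 0, 6.5, 0, 0], [1, 0, 0, 0, 6.5, 0, 0], [1, 0, 0, 0, 6.5, 0, 0], [1, 0, 0, 0, 6.5, 0, 0], [1, 0, 0, 0, 6.5, 0, 0], [1, 0, 0, 0, 0, 0, 0]], "force": 20}}

```text
time: 0.6
eef_pos: [155.8, 628.2, 234.8]
orientation: [0.284, 0.646, -0.29, 0.647]
force: [0.3, -0.6, 0.7]
finger_gap: 50.0
```

Request:
{"method": "arm_command", "body": {"series": [[1, 0, -0.005, 0.028, 0, 0, 0], [1, 0, -0.005, 0.028, 0, 0, 0], [1, 0, -0.005, 0.028, 0, 0, 0], [1, 0, -0.005, 0.028, 0, 0, 0], [1, 0, -0.005, 0.028, 0, 0, 0], [1, 0, -0.005, 0.028, 0, 0, 0], [1, 0, -0.005, 0.028, 0, 0, 0], [1, 0, -0.005, 0.028, 0, 0, 0], [1, 0, -0.005, 0.028, 0, 0, 0], [1, 0, -0.005, 0.028, 0, 0, 0], [1, 0, -0.005, 0.028, 0, 0, 0], [1, 0, -0.005, 0.028, 0, 0, 0], [1, 0, -0.005, 0.028, 0, 0, 0], [1, 0, -0.005, 0.028, 0, 0, 0], [1, 0, -0.005, 0.028, 0, 0, 0], [1, 0, -0.005, 0.028, 0, 0, 0], [1, 0, -0.005, 0.028, 0, 0, 0], [1, 0, -0.005, 0.028, 0, 0, 0], [1, 0, -0.005, 0.028, 0, 0, 0], [1, 0, 0, 0, 0, 0, 0]]}}

```text
time: 2.27
eef_pos: [467.7, 158.5, 234.0]
orientation: [0.253, 0.658, -0.263, 0.659]
force: [0.4, -0.3, 0.3]
finger_gap: 0.3
```

```bash
cat >> h.py <<'E'
from scipy.spatial.transform import Rotation as R
A=np.radians(133.5); AX=np.array([np.cos(A),np.sin(A),0]); PP=np.array([np.sin(A),-np.cos(A),0]); C=np.array([545,-1.8,0])
def rep():
    s=env.get_state(); M=R.from_quat(s['orientation']).as_matrix(); p=s['eef_pos']
    print("time",round(s['time'],2),"pos",p.round(1),"t,s,z",((p-C)@AX).round(1),((p-C)@PP).round(1),p[2].round(1),"F(ax,pp,z)",(s['force']@AX).round(2),(s['force']@PP).round(2),s['force'][2].round(2),"gap",round(s['finger_gap'],1))
    W=np.stack([[0,0,-1],PP,-AX],1)  # desired tool axes
    print("rot err tool deg",np.degrees(R.from_matrix(M.T@W).as_rotvec()).round(2))
    return s,M
E
python3 -c "
from h import *
s,M=rep(); g=C-160*AX+[0,0,s['eef_pos'][2]]; print((M.T@(g-s['eef_pos'])).round(1))"
```

```text
time 2.27 pos [467.7 158.5 234. ] t,s,z 169.5 54.3 234.0 F(ax,pp,z) -0.44 0.08 0.32 gap 0.3
rot err tool deg [3.68 0.4  0.69]
[  3.1 -75.3 325.3]
```

Request:
{"method": "arm_command", "body": {"series": [[1, 0, -0.006, 0.028, 1.2, 0.1, 0.2], [1, 0, -0.006, 0.028, 1.2, 0.1, 0.2], [1, 0, -0.006, 0.028, 1.2, 0.1, 0.2], [1, 0, -0.006, 0.028, 0.5, 0, 0], [1, 0, -0.006, 0.028, 0.2, 0, 0], [1, 0, -0.006, 0.028, 0.2, 0, 0], [1, 0, -0.006, 0.028, 0.2, 0, 0], [1, 0, -0.006, 0.028, 0.2, 0, 0], [1, 0, -0.006, 0.028, 0.2, 0, 0], [1, 0, -0.006, 0.028, 0.2, 0, 0], [1, 0, -0.006, 0.028, 0, 0, 0], [1, 0, -0.006, 0.017, 0, 0, 0], [1, 0, 0, 0, 0, 0, 0], [1, 0, 0, 0, 0, 0, 0]]}}

```text
time: 3.43
eef_pos: [648.7, -132.7, 229.3]
orientation: [0.27, 0.655, -0.273, 0.65]
force: [-0.3, 0.2, 0.2]
finger_gap: 0.5
```

```bash
python3 -c "
from h import *
s,M=rep(); g=C-160*AX+[0,0,100]; print((M.T@(g-s['eef_pos'])).round(1))"
```

```text
time 3.43 pos [ 648.7 -132.7  229.3] t,s,z -166.4 -14.9 229.3 F(ax,pp,z) 0.36 -0.09 0.23 gap 0.5
rot err tool deg [ 1.28 -0.31  0.39]
[129.2  15.9  -5.3]
```

Request:
{"method": "arm_command", "body": {"series": [[1, 0.022, 0.004, 0, 0.6, 0, 0.1], [1, 0.022, 0.004, 0, 0.6, 0, 0.1], [1, 0.022, 0.004, 0, 0.2, 0, 0.1], [1, 0.022, 0.002, 0, 0, 0, 0], [1, 0.022, 0.002, 0, 0, 0, 0], [1, 0.022, 0, 0, 0, 0, 0], [1, 0, 0, 0, 0, 0, 0], [1, 0, 0, 0, 0, 0, 0]]}}

```text
time: 4.1
eef_pos: [657.9, -105.3, 93.3]
orientation: [0.275, 0.656, -0.269, 0.649]
force: [-0.2, 0.7, 0.6]
finger_gap: 0.3
```

```bash
python3 -c "
from h import *
s,M=rep(); g=C-150*AX+[0,0,50]; print((M.T@(g-s['eef_pos'])).round(1))
p,d=optics.snapshot('wrist'); cv2.imwrite('pics/w1.png',p)
p,d=optics.snapshot('scene'); cv2.imwrite('pics/s1.png',cv2.resize(p[150:300,240:440],(800,600)))
s,M=rep()
"
```

```text
time 4.1 pos [ 657.9 -105.3   93.3] t,s,z -152.8 10.7 93.3 F(ax,pp,z) 0.63 0.31 0.58 gap 0.3
rot err tool deg [ 1.21 -0.71 -0.25]
[ 43.2 -10.8  -2.5]
time 4.2 pos [ 658.3 -105.6   94.1] t,s,z -153.3 10.7 94.1 F(ax,pp,z) 0.48 -0.69 1.12 gap 0.4
rot err tool deg [ 1.17 -0.65 -0.29]
```

View pics/w1.png

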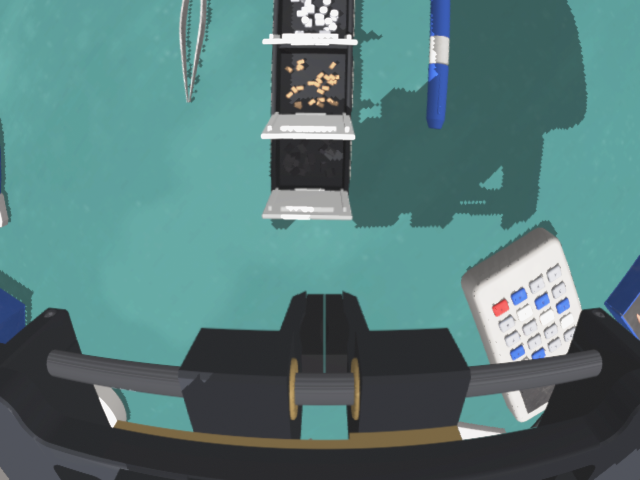

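View pics/s1.png

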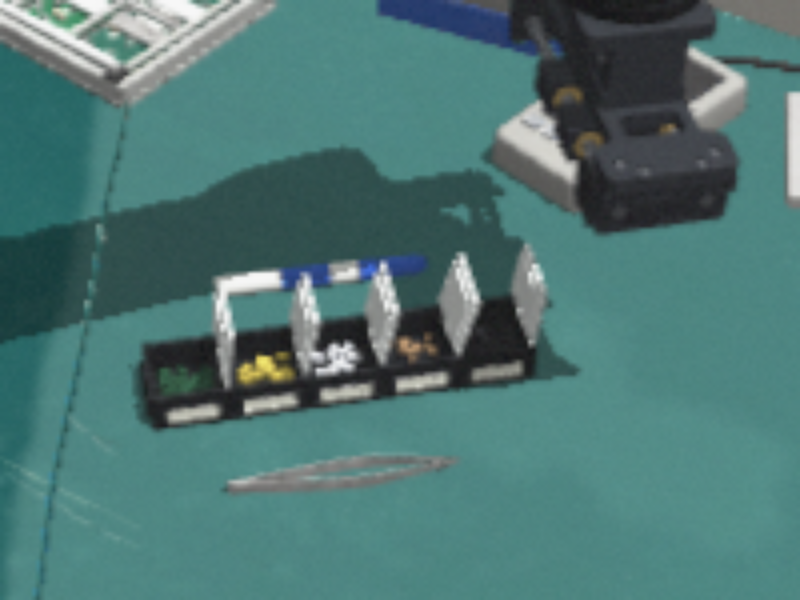

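Request:
{"method": "arm_command", "body": {"series": [[1, 0.01, -0.004, 0, 0.8, -0.5, -0.1], [1, 0.01, -0.004, 0, 0.6, -0.4, -0.1], [1, 0.01, -0.002, 0, 0.4, 0, 0], [1, 0.01, 0, 0, 0, 0, 0], [1, 0.003, 0, 0, 0, 0, 0], [1, 0, 0, 0, 0, 0, 0], [1, 0, 0, 0, 0, 0, 0]]}}

```text
time: 4.78
eef_pos: [657.1, -112.6, 58.2]
orientation: [0.284, 0.642, -0.281, 0.655]
force: [0.2, 0.0, -0.8]
finger_gap: 0.2
```

```bash
python3 -c "
from h import *
s,M=rep(); g=C-150*AX+[0,0,50]; print((M.T@(g-s['eef_pos'])).round(1))
"
```

```text
time 4.78 pos [ 657.1 -112.6   58.2] t,s,z -157.5 5.1 58.2 F(ax,pp,z) -0.11 0.12 -0.83 gap 0.2
rot err tool deg [-0.53  0.83 -0.64]
[ 8.  -5.3 -7.6]
```

Request:
{"method": "arm_command", "body": {"series": [[1, 0.004, -0.003, -0.005, -0.3, 0.4, -0.3], [1, 0.004, -0.002, -0.005, -0.2, 0.2, -0.2], [1, 0.001, -0.001, -0.005, 0, 0, 0], [1, 0, 0, -0.005, 0, 0, 0], [1, 0, 0, 0, 0, 0, 0]]}}

```text
time: 5.2
eef_pos: [638.1, -101.1, 49.1]
orientation: [0.279, 0.648, -0.279, 0.651]
force: [0.4, -0.6, 0.4]
finger_gap: 0.7
```

```bash
python3 -c "
from h import *
s,M=rep(); g=C-117.5*AX+[0,0,50]; print((M.T@(g-s['eef_pos'])).round(1))
"
```

```text
time 5.2 pos [ 638.1 -101.1   49.1] t,s,z -136.1 -0.8 49.1 F(ax,pp,z) -0.69 -0.13 0.43 gap 0.7
rot err tool deg [ 0.04  0.21 -0.15]
[ -1.    0.8 -18.6]
```

Request:
{"method": "arm_command", "body": {"series": [[1, 0, 0, -0.004, 0, 0, 0], [1, 0, 0, -0.004, 0, 0, 0], [1, 0, 0, -0.004, 0, 0, 0], [1, 0, 0, -0.004, 0, 0, 0], [1, 0, 0, -0.004, 0, 0, 0], [1, 0, 0, -0.004, 0, 0, 0], [1, 0, 0, 0, 0, 0, 0]]}}

```text
time: 5.78
eef_pos: [620.0, -81.3, 49.7]
orientation: [0.279, 0.648, -0.278, 0.652]
force: [-0.6, 0.4, 0.7]
finger_gap: 0.4
```

```bash
cat > snap.py <<'E'
import sys
from h import *
s,M=rep()
n=sys.argv[1]
a=optics.snapshot('scene')[0]
cv2.imwrite(f'pics/{n}.png',cv2.resize(a[170:290,255:415],(800,600),interpolation=2))
E
python3 snap.py s2
```

```text
time 5.78 pos [620.  -81.3  49.7] t,s,z -109.3 -0.3 49.7 F(ax,pp,z) 0.74 -0.15 0.74 gap 0.4
rot err tool deg [ 0.08  0.25 -0.2 ]
```

View pics/s2.png

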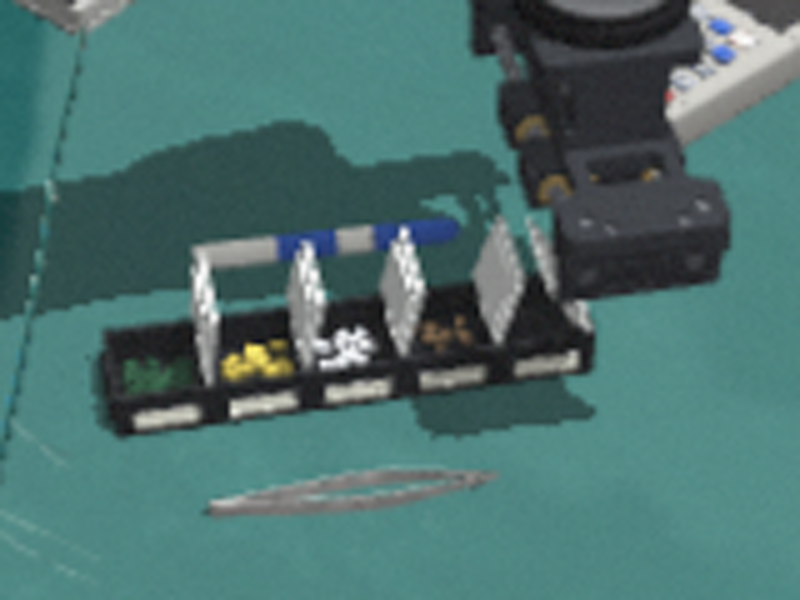

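Request:
{"method": "arm_command", "body": {"series": [[1, 0.002, 0, -0.004, 0, 0, 0], [1, 0.002, 0, -0.004, 0, 0, 0], [1, 0.002, 0, -0.004, 0, 0, 0], [1, 0.003, 0, -0.004, 0, 0, 0], [1, 0.003, 0, -0.004, 0, 0, 0], [1, 0.002, 0, -0.002, 0, 0, 0], [1, 0.002, 0, -0.002, 0, 0, 0], [1, 0, 0, 0, 0, 0, 0]]}}

```text
time: 6.5
eef_pos: [602.1, -62.6, 31.6]
orientation: [0.279, 0.648, -0.278, 0.652]
force: [-0.8, -0.1, -0.4]
finger_gap: 0.3
```

```bash
python3 snap.py s3
```

```text
time 6.5 pos [602.1 -62.6  31.6] t,s,z -83.4 -0.4 31.6 F(ax,pp,z) 0.49 -0.62 -0.43 gap 0.3
rot err tool deg [ 0.07  0.28 -0.19]
```

View pics/s3.png

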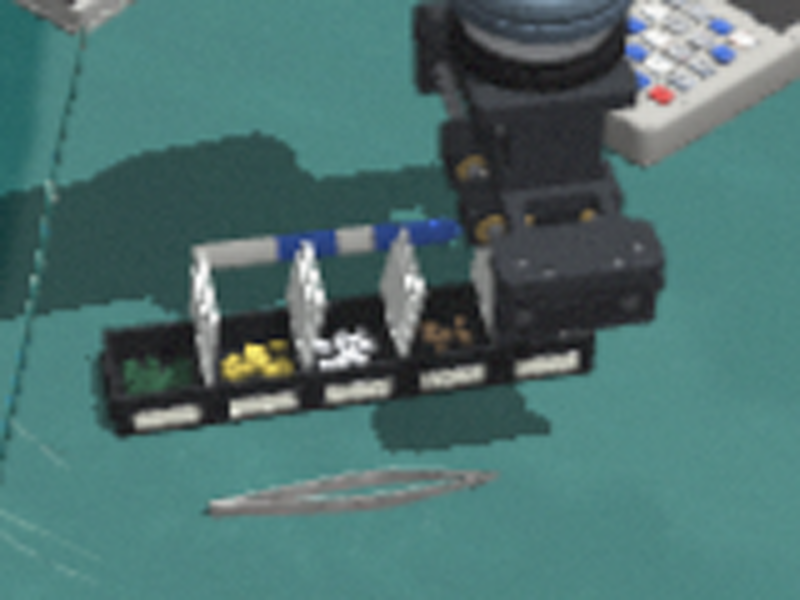

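Request:
{"method": "arm_command", "body": {"series": [[1, 0.001, 0, -0.001, 0, 0, 0], [1, 0.001, 0, -0.001, 0, 0, 0], [1, 0, 0, 0, 0, 0, 0]]}}

```text
time: 6.8
eef_pos: [601.4, -61.7, 29.9]
orientation: [0.279, 0.647, -0.279, 0.652]
force: [0.2, -0.1, -0.2]
finger_gap: 0.0
```

```bash
python3 -c "
from h import *
rep()"
```

```text
time 6.8 pos [601.4 -61.7  29.9] t,s,z -82.3 -0.4 29.9 F(ax,pp,z) -0.2 0.1 -0.21 gap 0.0
rot err tool deg [ 0.04  0.35 -0.22]
```

Request:
{"method": "arm_command", "body": {"series": [[1, 0.001, 0, -0.001, 0, 0, 0], [1, 0.001, 0, -0.001, 0, 0, 0], [1, 0, 0, 0, 0, 0, 0]]}}

```text
time: 7.05
eef_pos: [600.4, -60.6, 28.1]
orientation: [0.279, 0.647, -0.279, 0.653]
force: [-0.6, 0.5, 0.9]
finger_gap: 0.0
```

```bash
python3 -c "
from h import *
rep()"
```

```text
time 7.05 pos [600.4 -60.6  28.1] t,s,z -80.8 -0.3 28.1 F(ax,pp,z) 0.79 -0.06 0.91 gap 0.0
rot err tool deg [ 0.01  0.4  -0.25]
```

Request:
{"method": "arm_command", "body": {"series": [[1, -0.004, 0, 0.001, 0, 0, 0], [1, -0.006, 0, 0.001, 0, 0, 0], [1, -0.006, 0, 0, 0, 0, 0], [1, -0.005, 0, 0, 0, 0, 0], [1, 0, 0, 0, 0, 0, 0]]}}

```text
time: 7.47
eef_pos: [601.8, -62.3, 51.4]
orientation: [0.28, 0.647, -0.279, 0.652]
force: [0.7, -0.9, -0.1]
finger_gap: 0.7
```

```bash
python3 snap.py s4; python3 -c "
from h import *
p,d=optics.snapshot('wrist'); cv2.imwrite('pics/w4.png',p)"
```

```text
time 7.47 pos [601.8 -62.3  51.4] t,s,z -83.0 -0.5 51.4 F(ax,pp,z) -1.12 -0.17 -0.09 gap 0.7
rot err tool deg [-0.01  0.4  -0.24]
```

View pics/s4.png

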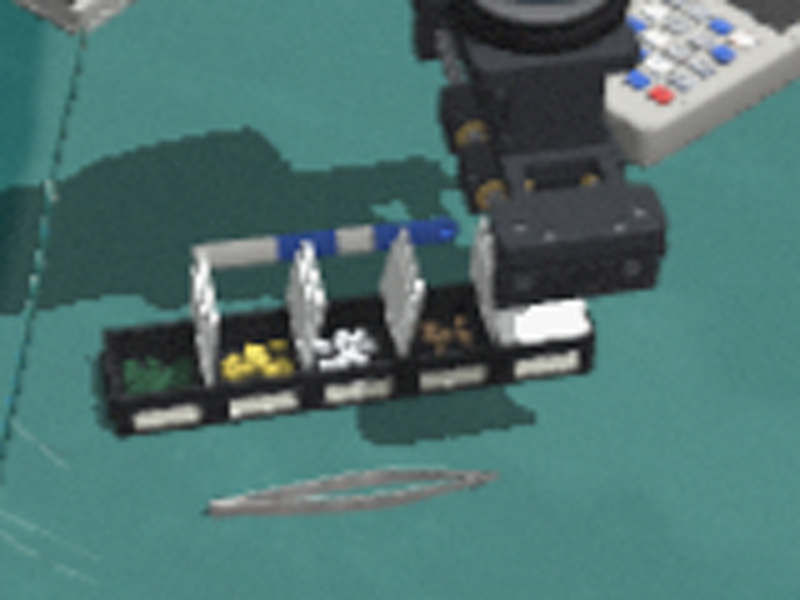

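View pics/w4.png

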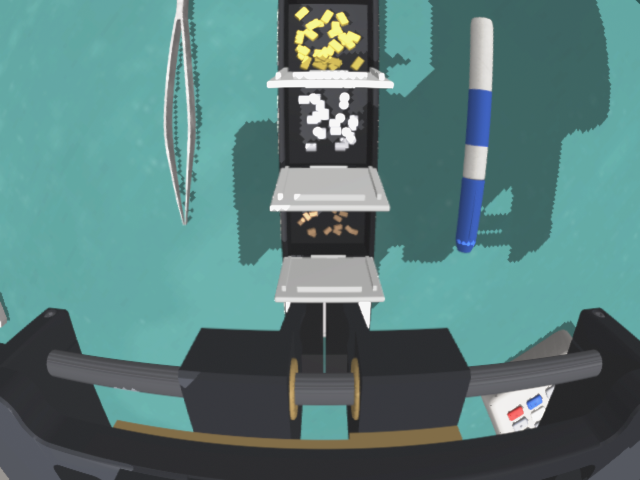

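Request:
{"method": "arm_command", "body": {"series": [[1, 0.001, 0, -0.004, 0, 0, 0], [1, 0.0005, 0, -0.004, 0, 0, 0], [1, 0, 0, -0.004, 0, 0, 0], [1, 0, 0, -0.004, 0, 0.1, -0.1], [1, 0.002, 0, -0.004, 0, 0.1, 0], [1, 0.002, 0, -0.004, 0, 0, 0], [1, 0.002, 0, -0.004, 0, 0, 0], [1, 0.003, 0, -0.004, 0, 0, 0], [1, 0.003, 0, -0.004, 0, 0, 0], [1, 0.002, 0, -0.002, 0, 0, 0], [1, 0.002, 0, -0.002, 0, 0, 0], [1, 0, 0, 0, 0, 0, 0]]}}

```text
time: 8.57
eef_pos: [569.1, -28.9, 29.6]
orientation: [0.279, 0.65, -0.279, 0.65]
force: [-0.1, -0.5, -0.5]
finger_gap: 0.5
```

```bash
python3 -c "
from h import *
rep()"
```

```text
time 8.57 pos [569.1 -28.9  29.6] t,s,z -36.3 -1.2 29.6 F(ax,pp,z) -0.33 -0.42 -0.52 gap 0.5
rot err tool deg [ 0.08 -0.01  0.01]
```

Request:
{"method": "arm_command", "body": {"series": [[1, 0.001, 0, 0, 0, 0, 0], [1, 0.0005, 0, 0, 0, 0, 0], [1, 0, 0, 0, 0, 0, 0]]}}

```text
time: 8.82
eef_pos: [569.1, -28.9, 28.0]
orientation: [0.279, 0.65, -0.279, 0.65]
force: [-0.4, 1.1, 1.3]
finger_gap: 0.5
```

Request:
{"method": "arm_command", "body": {"series": [[1, -0.004, 0, 0.001, 0, 0, 0], [1, -0.006, 0.001, 0.001, 0, 0, 0], [1, -0.006, 0, 0.001, 0, 0, 0], [1, -0.004, 0, 0, 0, 0, 0], [1, 0, 0, 0, 0, 0, 0]]}}

```text
time: 9.23
eef_pos: [573.1, -31.5, 50.6]
orientation: [0.279, 0.649, -0.279, 0.65]
force: [0.6, -0.2, 0.1]
finger_gap: 0.2
```

```bash
python3 snap.py s5
```

```text
time 9.23 pos [573.1 -31.5  50.6] t,s,z -40.9 -0.0 50.6 F(ax,pp,z) -0.6 0.29 0.13 gap 0.2
rot err tool deg [ 0.01  0.06 -0.03]
```

View pics/s5.png

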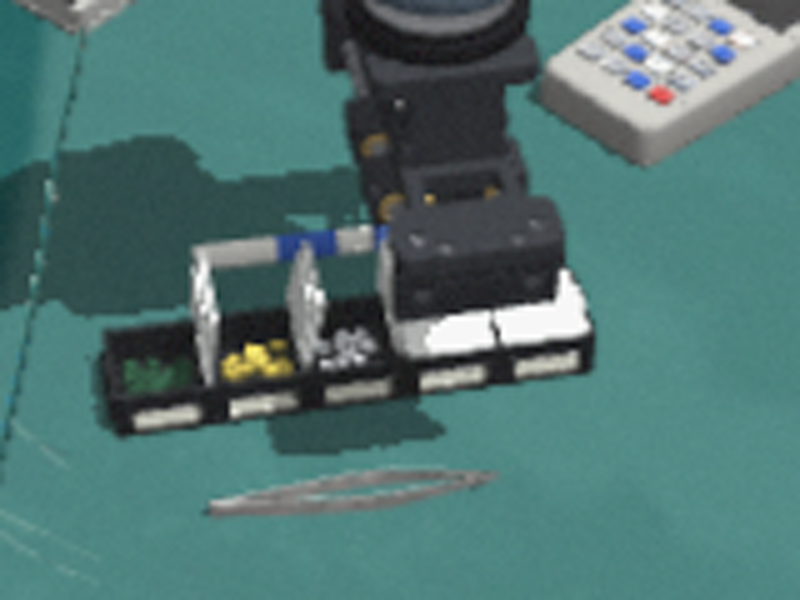

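Request:
{"method": "arm_command", "body": {"series": [[1, 0.0005, 0, -0.004, 0, 0, 0], [1, 0, 0, -0.004, 0, 0, 0], [1, 0, 0, -0.004, 0, 0, 0], [1, 0, 0, -0.005, 0, 0, 0], [1, 0.002, 0, -0.004, 0, 0, 0], [1, 0.002, 0, -0.004, 0, 0, 0], [1, 0.002, 0, -0.004, 0, 0, 0], [1, 0.003, 0, -0.004, 0, 0, 0], [1, 0.003, 0, -0.004, 0, 0, 0], [1, 0.002, 0, -0.002, 0, 0, 0], [1, 0.002, 0, -0.002, 0, 0, 0], [1, 0, 0, 0, 0, 0, 0]]}}

```text
time: 10.28
eef_pos: [540.3, 2.4, 31.1]
orientation: [0.278, 0.65, -0.279, 0.65]
force: [-0.1, 0.7, -0.7]
finger_gap: 0.5
```

```bash
python3 -c "
from h import *
rep()"
```

```text
time 10.28 pos [540.3   2.4  31.1] t,s,z 6.3 -0.5 31.1 F(ax,pp,z) 0.52 0.4 -0.74 gap 0.5
rot err tool deg [ 0.09 -0.04  0.06]
```

Request:
{"method": "arm_command", "body": {"series": [[1, 0.0015, 0, -0.001, 0, 0, 0], [1, 0.001, 0, 0, 0, 0, 0], [1, 0.0003, 0, 0, 0, 0, 0], [1, 0, 0, 0, 0, 0, 0]]}}

```text
time: 10.62
eef_pos: [539.8, 2.8, 28.0]
orientation: [0.279, 0.65, -0.279, 0.65]
force: [0.1, -0.2, -0.4]
finger_gap: 0.4
```

```bash
python3 -c "
from h import *
rep()"
```

```text
time 10.62 pos [539.8   2.8  28. ] t,s,z 6.9 -0.6 28.0 F(ax,pp,z) -0.22 -0.05 -0.37 gap 0.4
rot err tool deg [ 0.06 -0.01  0.06]
```

Lift, then lid 4.

Request:
{"method": "arm_command", "body": {"series": [[1, -0.004, 0, 0.001, 0, 0, 0], [1, -0.006, 0, 0.001, 0, 0, 0], [1, -0.006, 0, 0.001, 0, 0, 0], [1, -0.004, 0, 0, 0, 0, 0], [1, 0, 0, 0, 0, 0, 0]]}}

```text
time: 11.03
eef_pos: [542.8, -0.2, 50.6]
orientation: [0.279, 0.65, -0.279, 0.65]
force: [0.2, -0.5, 0.8]
finger_gap: 0.2
```

```bash
python3 snap.py s6
```

```text
time 11.03 pos [ 5.428e+02 -2.000e-01  5.060e+01] t,s,z 2.7 -0.5 50.6 F(ax,pp,z) -0.52 -0.18 0.82 gap 0.2
rot err tool deg [0.01 0.04 0.02]
```

View pics/s6.png

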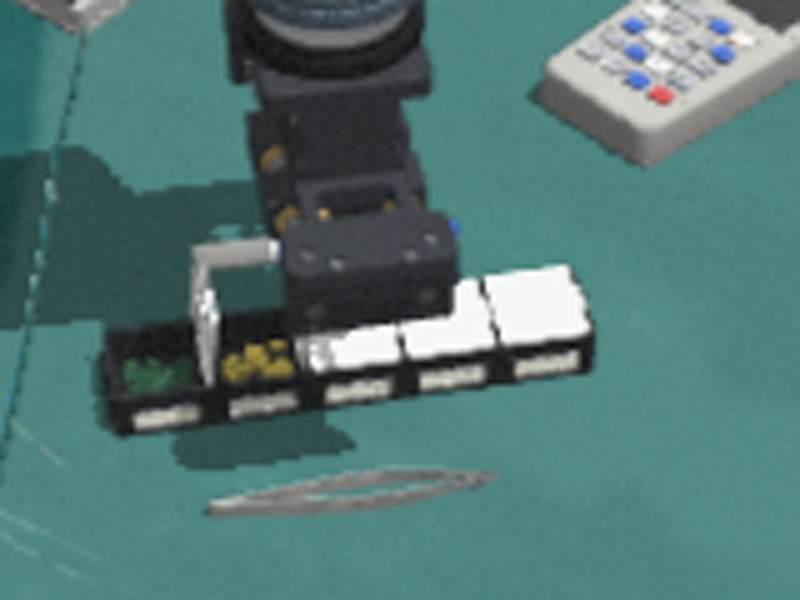

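Request:
{"method": "arm_command", "body": {"series": [[1, 0.0005, 0, -0.004, 0, 0, 0], [1, 0, 0, -0.004, 0, 0, 0], [1, 0, 0, -0.004, 0, 0, 0], [1, 0, 0, -0.005, 0, 0, 0], [1, 0.002, 0, -0.004, 0, 0, 0], [1, 0.002, 0, -0.004, 0, 0, 0], [1, 0.002, 0, -0.004, 0, 0, 0], [1, 0.003, 0, -0.004, 0, 0, 0], [1, 0.003, 0, -0.004, 0, 0, 0], [1, 0.002, 0, -0.002, 0, 0, 0], [1, 0.002, 0, -0.002, 0, 0, 0], [1, 0, 0, 0, 0, 0, 0]]}}

```text
time: 12.08
eef_pos: [509.9, 33.8, 31.1]
orientation: [0.278, 0.651, -0.279, 0.649]
force: [0.1, -1.3, 0.2]
finger_gap: 0.3
```

```bash
python3 -c "
from h import *
rep()"
```

```text
time 12.08 pos [509.9  33.8  31.1] t,s,z 50.0 -1.0 31.1 F(ax,pp,z) -0.99 -0.86 0.22 gap 0.3
rot err tool deg [ 0.1  -0.07  0.11]
```

Request:
{"method": "arm_command", "body": {"series": [[1, 0.0015, 0, -0.001, 0, 0, 0], [1, 0.001, 0, 0, 0, 0, 0], [1, 0.0003, 0, 0, 0, 0, 0], [1, 0, 0, 0, 0, 0, 0]]}}

```text
time: 12.42
eef_pos: [509.5, 34.2, 28.0]
orientation: [0.278, 0.65, -0.279, 0.649]
force: [0.4, -0.0, -0.1]
finger_gap: 0.1
```

Request:
{"method": "arm_command", "body": {"series": [[1, -0.004, 0, 0.001, 0, 0, 0], [1, -0.006, 0.001, 0.001, 0, 0, 0], [1, -0.006, 0, 0.001, 0, 0, 0], [1, -0.004, 0, 0, 0, 0, 0], [1, 0, 0, 0, 0, 0, 0]]}}

```text
time: 12.83
eef_pos: [513.3, 31.9, 50.6]
orientation: [0.279, 0.65, -0.279, 0.65]
force: [-0.1, 0.4, -0.4]
finger_gap: 0.9
```

```bash
python3 snap.py s7
```

```text
time 12.83 pos [513.3  31.9  50.6] t,s,z 46.2 0.2 50.6 F(ax,pp,z) 0.37 0.15 -0.4 gap 0.9
rot err tool deg [0.01 0.01 0.07]
```

View pics/s7.png

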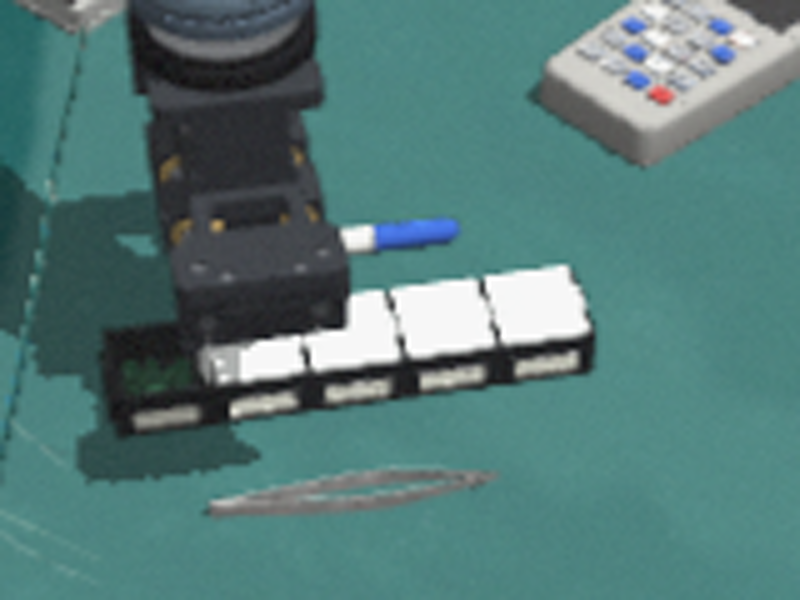

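Lids 1–4 are flat and the case has not moved. Now lid 5.

Request:
{"method": "arm_command", "body": {"series": [[1, 0.0005, 0, -0.004, 0, 0, 0], [1, 0, 0, -0.004, 0, 0, 0], [1, 0, 0, -0.004, 0, 0, 0], [1, 0, 0, -0.005, 0, 0, 0], [1, 0.002, 0, -0.004, 0, 0, 0], [1, 0.002, 0, -0.004, 0, 0, 0], [1, 0.002, 0, -0.004, 0, 0, 0], [1, 0.003, 0, -0.004, 0, 0, 0], [1, 0.003, 0, -0.004, 0, 0, 0], [1, 0.002, 0, -0.002, 0, 0, 0], [1, 0.002, 0, -0.002, 0, 0, 0], [1, 0, 0, 0, 0, 0, 0]]}}

```text
time: 13.88
eef_pos: [480.3, 65.8, 31.3]
orientation: [0.278, 0.651, -0.279, 0.649]
force: [-1.0, 0.9, -0.3]
finger_gap: 0.3
```

Request:
{"method": "arm_command", "body": {"series": [[1, 0.0015, 0, 0, 0, 0, 0], [1, 0.001, 0, 0, 0, 0, 0], [1, 0.0003, 0, 0, 0, 0, 0], [1, 0, 0, 0, 0, 0, 0]]}}

```text
time: 14.22
eef_pos: [480.7, 65.4, 28.1]
orientation: [0.278, 0.651, -0.279, 0.649]
force: [-0.2, 0.6, -0.0]
finger_gap: 0.4
```

```bash
python3 -c "
from h import *
rep()"
```

```text
time 14.22 pos [480.7  65.4  28.1] t,s,z 93.0 -0.4 28.1 F(ax,pp,z) 0.58 0.33 -0.03 gap 0.4
rot err tool deg [ 0.07 -0.06  0.16]
```

Request:
{"method": "arm_command", "body": {"series": [[1, -0.005, 0, 0, 0, 0, 0], [1, -0.01, 0, 0, 0, 0, 0], [1, -0.02, 0, 0, 0, 0, 0], [1, -0.025, 0, 0, 0, 0, 0], [1, -0.025, 0, 0, 0, 0, 0], [1, -0.025, 0, -0.01, 0, 0, 0], [1, -0.025, 0, -0.02, 0, 0, 0], [1, -0.02, 0, -0.025, 0, 0, 0], [1, 0, 0.01, -0.025, 0, 0, 0], [1, 0, 0.02, -0.025, 0, 0, 0], [1, 0, 0.02, -0.025, 0, 0, 0], [1, 0, 0.02, -0.025, 0, 0, 0], [1, 0, 0.01, -0.02, 0, 0, 0], [1, 0, 0, 0, 0, 0, 0]]}}

```text
time: 15.38
eef_pos: [418.8, 252.1, 203.4]
orientation: [0.287, 0.647, -0.28, 0.649]
force: [0.6, 0.2, 0.4]
finger_gap: 0.2
```

```bash
python3 - <<'E'
from h import *
rep()
out=[]
a,da=optics.snapshot('scene'); b,db=optics.snapshot('top')
cv2.imwrite('pics/s8.png',cv2.resize(a[170:290,255:415],(800,600),interpolation=2)); cv2.imwrite('pics/t8.png',cv2.resize(b[185:285,265:365],(600,600),interpolation=2))
for n,d,im in(("scene",da,a),("top",db,b)):
    P=cloud(n,d); t=(P-C)@AX; s=(P-C)@PP; z=P[...,2]
    for k in range(5):
        h0=-108.5+44*k
        r=[]
        for lo,hi in((4,14),(28,38)):
            m=(d>0)&(abs(s)<17)&(t>h0+lo)&(t<h0+hi); r.append(np.median(z[m]))
        print(n,k+1,np.round(r,1))
    a0=cv2.imread(f"pics/{n}0.png"); 
    w=(im.min(2)>170)&(abs(s)<35)&(abs(t)<130)&(abs(z-28)<10); 
    print("white lids t",np.percentile(t[w],[0.5,99.5]).round(1),"s",np.percentile(s[w],[1,50,99]).round(1))
E
```

```text
time 15.38 pos [418.8 252.1 203.4] t,s,z 271.0 83.3 203.4 F(ax,pp,z) -0.26 0.55 0.43 gap 0.2
rot err tool deg [-0.7  -0.11 -0.56]
scene 1 [27.  27.5]
scene 2 [26.9 27.3]
scene 3 [27.3 27.5]
scene 4 [27.5 27.3]
scene 5 [27.8 27.6]
white lids t [-110.1  105.1] s [-21.1   0.   23.5]
top 1 [27.1 27.2]
top 2 [27.1 27.2]
top 3 [26.7 27.4]
top 4 [27.6 27. ]
top 5 [27.2 28.1]
white lids t [-109.4  104.5] s [-20.8   0.8  22.6]
```

View pics/s8.png

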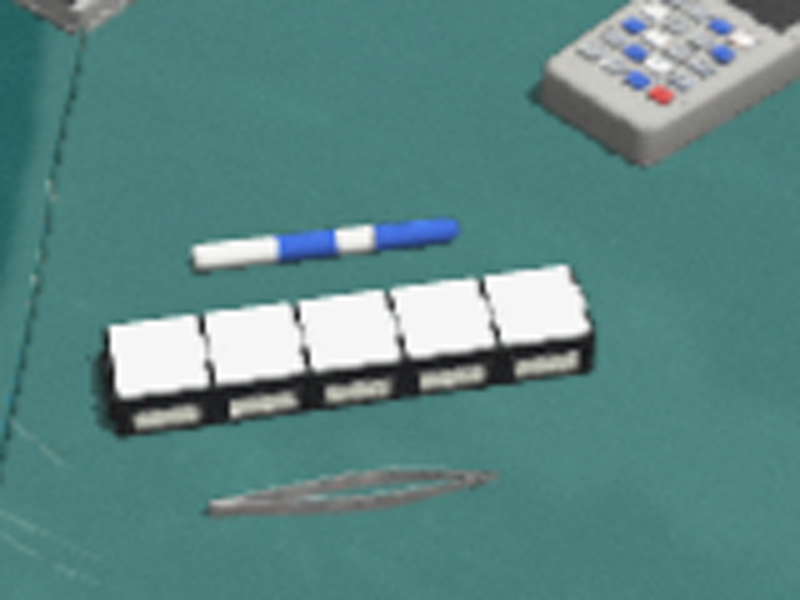

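View pics/t8.png

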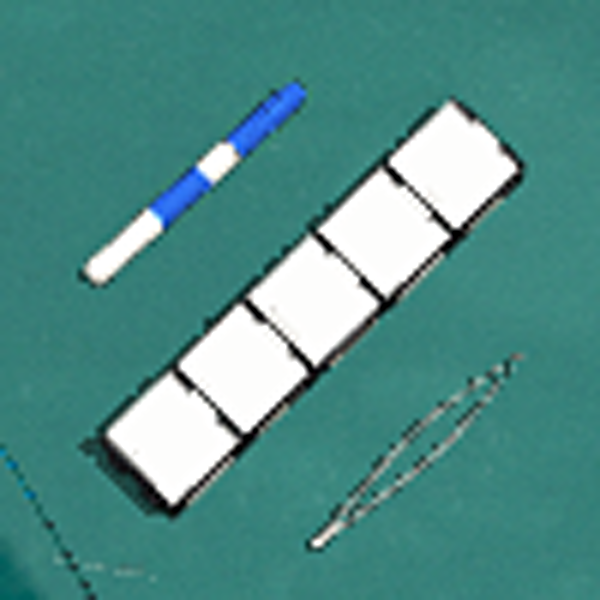

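Both views show all five lids flat. The case, marker and tweezers appear at the same pixels as before (far corner still at (170,515) in the zoomed top view).

```bash
python3 -c "
from bench import env
print(env.hand_in())"
```

```text
the job is handed in; nothing more can be done
None
```

All five lids are shut, and I handed the job in at about 15.5 s. I started at the hinge end and used the shut fingertips to push each lid over from the upper half of its back. I followed it down to a light touch at about 28 mm, then lifted off before the next lid. They went down in order, 1 to 5.

- **Lids:** the last depth readings from both cameras put every lid's hinge side and free side at 26.7–28.1 mm. They differ by at most 0.9 mm across a lid, within the depth noise, so the lids lie flat. The readings sit about 1 mm below the stated 28.5 mm, within the 2 mm calibration error.
- **Case:** compared by eye, its corners are at the same pixels in the top view before and after.
- **Other things on the bench:** the marker and tweezers also look unmoved in the close-ups. I did not re-check the nippers, bin and driver, but the arm never went near them.
- **Force:** the readings taken after each call stayed within about 1.7 N, including roughly 0.5–1 N of noise, so no shove showed. I did not record force within calls.
- **Disagreement:** the two cameras differed by 2–4 mm on the case's position before the stroke. I used roughly the average of the two.

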